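# Lay the walnut king down over the stop pins into its cradle

## Task

The walnut king stands upright in the cradle on the turntable with its foot at the two brass stop pins. Without gripping or lifting it, tip it with the fingertips over the pins towards the saddle and ease it down, gently all the way and never letting it drop, until it lies on its side with its neck in the cork-lined saddle. Leave the other pieces, the tools, the bottle and the tin as they are, and take the hand away.

Things in the scene. Friction and masses are not known exactly. Their poses are not given: they have to be found in the camera images.
- king: Dark walnut king, 144 mm tall, 165 to 300 g. Origin: centre of its underside; z up its axis. Foot: radius 28, 14 high; body tapers to a neck of radius 11 from 61 to 88 above the underside; collar radius 17 at 91 to 96; head flares from radius 12 (at 100) to its widest, radius 20 at 128, flat dome above, small cross to 144. Tipped about 0.5 rad over the pins it falls on by itself.
- cradle: Beech block 143 (x) x 84 x 36 mm high, fixed on the turntable. Origin: centre of its underside; z up; the king falls towards its -x. Two brass stop pins, radius 4, stand 9 mm above the block at x 0, y +18 and -18 mm. The king's axis is at x +26.5 when its foot touches both pins; it starts 1 to 5 mm behind that. The block ends at x -71.5, so the lying king's head juts out over free space.
- saddle (a point): Where the neck's axis comes to lie: in the cradle's frame x -54, y 0, z 69 mm. The saddle is a 12 mm thick upright board across the block with a 60 degree vee notch, open upwards, lined with cork; vee bottom 11 mm above the block, horns reach about 48 mm above it, the mouth is 43 mm wide.
- king_neck (a point): Point on the king's axis in the middle of its neck, 70 mm above its underside; its axes are the king's.
- king_crown (a point): Point on the king's axis at the widest part of its head (radius 20 mm), 128 mm above its underside; its axes are the king's. As the king tips it turns about the pins' top edges (near x +3, z 45 mm in the cradle's frame).
- turntable: Round varnished plywood turntable, 460 mm across, top 40 mm above the bench; locked, it does not turn. Origin: on its axis at bench level.
- queen: Bystander: pale maple queen, 126 mm tall, foot radius 26 mm, standing on the turntable; origin at the centre of its underside.
- knight: Bystander: yellow boxwood knight with a horse's head, 95 mm tall, foot radius 24 mm, standing on the turntable; origin at the centre of its underside.
- rook: Bystander: nearly black wenge rook, 74 mm tall, foot radius 24 mm, standing on the turntable; origin at the centre of its underside.
- depth_stop: Bystander: brass depth-stop collar, 32 mm across, 14 high, with a thumbscrew 33 mm out along its x, lying near the turntable's rim; origin at the centre of its underside.
- burnisher: Bystander: steel burnisher with a walnut handle, about 190 mm long along its x (handle to -x), 18 high, lying near the turntable's rim; origin under the handle's front part.
- wax_tin: Bystander: round wax tin, 86 mm across, 31 high, on the bench; origin at the centre of its underside.
- glue_bottle: Bystander: white glue bottle with orange cap, 56 mm across, 150 tall, on the bench; origin at the centre of its underside.
- sanding_block: Bystander: cork sanding block 110 x 65 x 38 mm on the bench; origin at the centre of its underside.
Things that resemble listed ones, but are neither listed nor needed, are in the scene too. What is shaped like the king but green is not meant.

How it is judged:
On the way, in this order (a step that is already met when the one before it is completed fails the run):
1. The king is part-way over, tipping on the stop pins (angle between king's own z axis and vertical between 0.6 and 1.2 rad and x of king in the frame of cradle between 0 and 0.045 m and y of king in the frame of cradle between -0.02 and 0.02 m), for 0.1 s.
2. The king lies on its side with its neck in the saddle (angle between king's own z axis and vertical between 1.44 and 1.67 rad and x of king_neck in the frame of cradle between -0.067 and -0.041 m and y of king_neck in the frame of cradle between -0.008 and 0.008 m and z of king_neck in the frame of cradle between 0.062 and 0.077 m), for 0.2 s.
At the end, for the whole second after the job is handed in: The king is at rest on its side (axis within 8 degrees of level), the middle of its neck in the saddle within about 13 mm lengthways and 8 mm sideways and in height; every bystander within 15 mm of where it stood (all of step 2 and linear speed of king below 0.02 m/s and angular speed of king below 0.2 rad/s and distance of each of queen, knight, rook, depth_stop, burnisher, wax_tin, glue_bottle, sanding_block from where it was at the start of the episode below 0.015 m); the robot touches nothing.
It fails at once if The king dropped or was swung: it turned faster than 3.5 rad/s (a free fall reaches about 10) (angular speed of king above 3.5 rad/s).
It fails at once if The king was pinched or pressed hard: over 15 N between the fingers and it (contact force between the fingers and king above 15 N).
It fails at once if The king was lifted off the cradle (about 15 mm) (z of king in the frame of cradle above 0.085 m or (angle between king's own z axis and vertical below 0.3 rad and z of king in the frame of cradle above 0.052 m)).
It fails at once if The king's foot was carried or pushed 30 mm or more away from the stop pins (x of king in the frame of cradle above 0.06 m or x of king in the frame of cradle below -0.025 m or y of king in the frame of cradle above 0.03 m or y of king in the frame of cradle below -0.03 m).
It fails at once if Another piece, tool, bottle or tin was moved by more than 15 mm (distance of any of queen, knight, rook, depth_stop, burnisher, wax_tin, glue_bottle, sanding_block from where it was at the start of the episode above 0.015 m).
It also fails if it takes over 51 s, if anything falls off the work surface, if the arm or the gripper's body presses on something with over 40 N, if the wrist force passes 120 N, or if a joint passes its speed limit or range.

## Robot

A 7-joint arm with a two-finger parallel gripper is mounted at the origin on the work surface. World frame = base frame: x ahead of the robot, y to its left, z up, the work surface at z = 0. Lengths are in m, angles in rad, forces in N, time in s.
With the tool pointing down it reaches from about 0.425 to 0.825 m from the base axis. Payload 3.6 kg.
Tool frame: the origin (TCP) lies where the fingers leave the gripper's body, on its centre line; the fingertips stand 84 mm ahead of it and the grasp point (between the pads) lies 65 mm ahead of it (manip.grip_point_offset is the distance from the TCP to the grasp point, in m); z points along the fingers, y is the line along which they close (so a half turn about z gives the same grasp; the last joint's range is limited). The gripper opens to 93 mm and grips with 3 to 60 N. Pads are 15 mm wide; open, the fingers measure 128 mm over their backs; the gripper's body (75 mm by 188 mm) begins 65 mm behind the grasp point.
Start: joints at [1.25, 0.615, -0.013, 1.423, 0.008, 1.103, -0.04], TCP at [0.188, -0.622, 0.303] pointing down, gripper open.
Joint ranges: [-3.12, 3.12], [-0.3, 2.06], [-1.34, 1.32], [0.26, 2.42], [-1.36, 4.5], [0.01, 1.98], [-2.84, 2.84]. Speed limits (rad/s): [2.79, 2.79, 3.14, 3.14, 3.14, 3.14, 3.14].

## Interface

Orientations are given as [roll, pitch, yaw] about the fixed x, y, z axes, in that order (R = Rz(yaw) Ry(pitch) Rx(roll)).
In Python, from bench import observe, grab_frame, manip gives the robot as it stands.
- The arm moves only by the tool step_arm, never from a script. Its arguments are lists of equal length, an entry for each row: "delta_pos": the shift along the tool's x, y, z in cm, a list of three; "angular": the turn, a rotation vector about the tool's x, y, z in rad, a list of three. In form: {"delta_pos": [[tx, ty, tz], ...], "angular": [[rx, ry, rz], ...]}. A call has 1 to 12 rows; each row shifts and turns the commanded pose from where the row before left it, along the tool's axes as they then stand; what a row does not reach is not made up. A row lasts 1/12 s, in which the tool goes at most 41.7 mm and 7.16 degrees, less where a joint would pass 70% of its speed; a pose out of reach is approached as far as the arm can. A call is refused whole if a number of a shift passes 4.17 or a number of a turn 0.125, either way. A call with a gripper value outside its range is refused whole. "claw" is the gripper command: -1 is shut, 1 is fully open, values between are in proportion, set as the call begins (left out, the last holds). The fingers move at their own pace and stop on an object; the grip force is fixed at half the most. Time passes only in rows, so rows that do not move let the fingers close. It gives the time, the measured TCP pose, the force, the opening and the grip force at its end, in the units of the state.
- observe(): the state, without advancing time (a new reading comes with each control period).
- grab_frame(name): name is "side" or "top"; returns a dict with "pixels" (400x640x3 uint8, blue, green, red), "mtx" (3x3 intrinsics, pixels), "cam_to_world" (4x4, takes a point from camera to world coordinates). Camera axes: x right, y down, z forward; pixel columns grow to the right and rows downward; lengths in m; the calibration is good to about 2 mm. A picture is of the moment at which its call begins. There is no depth.
- manip.sign_off(): hands the job in; it is judged then, once.
The state is a dict: "time_s": time; "joint_pos": joint angles; "joint_velocities": joint speeds; "joint_efforts": joint torques, N m; "position": TCP position; "tcp_rot": TCP orientation; "contact_force": force on the tool from outside, world axes, zero at the start; "torque": the same for the moment, N m; "width": finger opening in m; "finger_force": force on a finger pad.
Only numpy, scipy, OpenCV 4.12 (cv2) and the standard library are available. Lean on these libraries where they do the work, as an engineer would, in place of code of your own. Each camera call takes 0.05 s, during which the arm holds its last target. There are 200 camera calls.

## Working session

There is one attempt and no reset: what is moved stays moved. The work goes in short steps, Python scripts to look and compute and a tool call to move; the robot and the scene stay as the last step left them, time stands still between calls to the robot, and variables do not carry over. Pictures are saved under pics/ and viewed, at most 10 in all, crops included, and the job is handed in when it is done.

Besides the shell and the picture viewer there is one more tool, called after "Call:" as name(argument=value, ...) on one line, values as JSON. step_arm: Moves the arm, as the interface text tells. Its arguments: {"type":"object","properties":{"delta_pos":{"type":"array","items":{"type":"array","items":{"type":"number"}}},"angular":{"type":"array","items":{"type":"array","items":{"type":"number"}}},"claw":{"type":"number"}},"required":["delta_pos","angular"]}

```bash
mkdir -p pics; python3 - <<'E'
from bench import observe, grab_frame, manip
import cv2,numpy as np
for n in("side","top"):
    f=grab_frame(n); cv2.imwrite(f"pics/{n}0.png",f["pixels"]); print(n,np.round(f["mtx"],1).tolist(),np.round(f["cam_to_world"],3).tolist())
print(observe())
E
```

```text
side [[489.2, 0.0, 326.4], [0.0, 489.2, 189.3], [0.0, 0.0, 1.0]] [[0.829, -0.416, 0.374, 0.146], [-0.56, -0.607, 0.564, -0.711], [-0.007, -0.677, -0.736, 1.037], [0.0, 0.0, 0.0, 1.0]]
top [[407.1, 0.0, 317.7], [0.0, 407.1, 197.0], [0.0, 0.0, 1.0]] [[-0.006, -0.993, 0.118, 0.461], [-1.0, 0.005, -0.002, -0.003], [0.001, -0.118, -0.993, 1.283], [0.0, 0.0, 0.0, 1.0]]
{'time_s': 0.1, 'joint_pos': array([ 1.25050827,  0.61579985, -0.01261354,  1.42470435,  0.00809855,
        1.10339604, -0.0404113 ]), 'joint_velocities': array([ 0.00079949, -0.00110722, -0.00020636, -0.00389672,  0.00053312,
        0.00053566,  0.00199745]), 'joint_efforts': array([ 2.61129942e-03, -4.60040259e+01,  2.10437528e-01, -1.66244620e+01,
       -6.11567334e-02,  1.69074914e-02,  1.00465527e-04]), 'position': array([ 0.18809284, -0.62166128,  0.30172287]), 'tcp_rot': array([-3.13933531e+00,  2.72729700e-05,  2.93838929e-01]), 'contact_force': array([-0.00215028, -0.30913505, -0.53314772]), 'torque': array([0.01409536, 0.03726874, 0.02897074]), 'finger_force': 0.0, 'width': 0.09290656717409332}
```

View pics/side0.png

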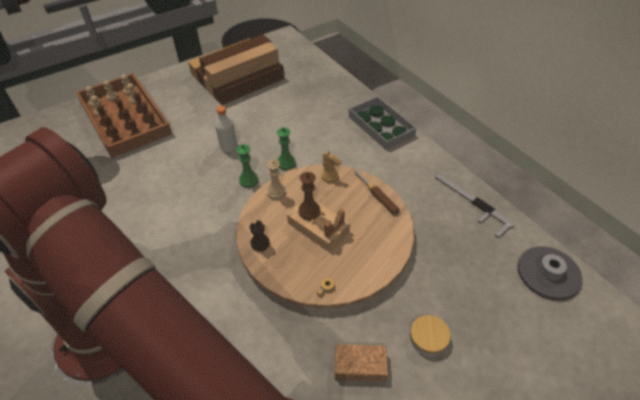

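View pics/top0.png

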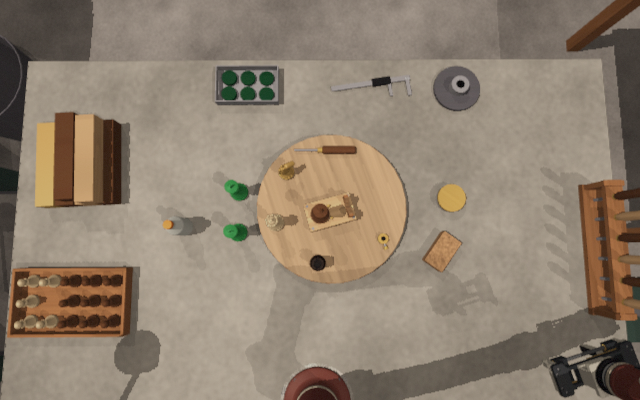

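The side view shows the king at about (309,195), with the saddle at about (335,222). In the top view the king's head is at (320,213) and the saddle at (349,206). It tips towards image right, which is world -y. I'll zoom in next.

```bash
python3 - <<'E'
import cv2,numpy as np
s=cv2.imread("pics/side0.png")[160:260,270:370]; t=cv2.imread("pics/top0.png")[170:250,280:380]
s=cv2.resize(s,(400,400),interpolation=cv2.INTER_CUBIC); t=cv2.resize(t,None,fx=4,fy=4,interpolation=cv2.INTER_CUBIC)
t=cv2.copyMakeBorder(t,0,80,0,0,cv2.BORDER_CONSTANT)
im=cv2.convertScaleAbs(np.hstack([s,t]),alpha=1.5)
cv2.imwrite("pics/crop.png",im)
E
```

```text
(no output)
```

View pics/crop.png

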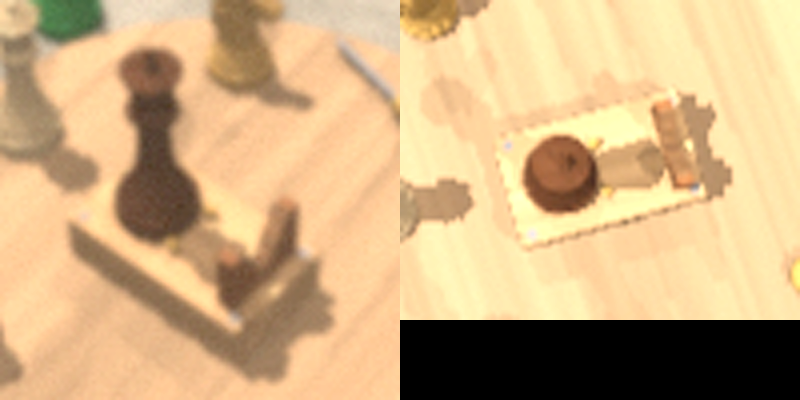

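The top crop shows the block's top corners at about (498,135), (677,92), (708,197) and (524,247), with the head at (562,163). In the side crop the near edge runs from (70,220) through (240,325) to (318,255), and the head is at (150,72).

```bash
cat > h.py <<'E'
import numpy as np
from bench import grab_frame
def cams():
    return {n:grab_frame(n) for n in("side","top")}
def ray(f,p):
    d=np.linalg.solve(f["mtx"],[p[0],p[1],1]); T=f["cam_to_world"]; return T[:3,3],T[:3,:3]@d
def onz(f,p,z):
    o,d=ray(f,p); return o+d*(z-o[2])/d[2]
def tri(fa,pa,fb,pb):
    o,d=ray(fa,pa);q,e=ray(fb,pb); s=np.linalg.lstsq(np.c_[d,-e],q-o,rcond=None)[0]
    a,b=o+s[0]*d,q+s[1]*e; return (a+b)/2,np.linalg.norm(a-b)
E
python3 - <<'E'
from h import *
np.set_printoptions(precision=4,suppress=True)
c=cams(); S,T=c["side"],c["top"]
s=lambda x,y:(270+x/4-.4,160+y/4-.4); t=lambda x,y:(280+(x-400)/4-.4,170+y/4-.4)
P=[onz(T,t(*p),.076) for p in[(498,135),(677,92),(708,197),(524,247)]]
print(np.array(P),np.mean(P,0))
print("side",[onz(S,s(*p),.076) for p in[(70,220),(240,325),(318,255)]])
for i,a,b in[(3,(70,220),(524,247)),(2,(240,325),(708,197)),(1,(318,255),(677,92))]: print(tri(S,s(*a),T,t(*b)))
v=P[0]-P[1]+P[3]-P[2]; yaw=np.arctan2(v[1],v[0]); print("yaw",yaw,[np.linalg.norm(P[i]-P[(i+1)%4]) for i in range(4)])
print("head",tri(S,s(150,72),T,t(562,163)),onz(T,t(562,163),.204))
C=np.mean(P,0); X=np.array([np.cos(yaw),np.sin(yaw)]);print("head pred",C[:2]+X*.029)
for n,p,z in[("queen",(273,221),.15),("knight",(287,170),.12),("rook",(317,263),.1)]: print(n,onz(T,p,z))
E
```

```text
[[ 0.5847  0.0347  0.076 ]
 [ 0.6163 -0.0991  0.076 ]
 [ 0.5377 -0.1209  0.076 ]
 [ 0.5015  0.0156  0.076 ]] [ 0.5601 -0.0424  0.076 ]
side [array([0.5033, 0.0105, 0.076 ]), array([ 0.5461, -0.1192,  0.076 ]), array([ 0.6172, -0.1019,  0.076 ])]
(array([0.5034, 0.0149, 0.0712]), np.float64(0.0038073626619664577))
(array([ 0.5403, -0.1219,  0.0823]), np.float64(0.006768661091181475))
(array([ 0.6176, -0.0998,  0.0732]), np.float64(0.0020094063920939654))
yaw 1.8164447219383468 [np.float64(0.1374815426657458), np.float64(0.08161275358034857), np.float64(0.14130414004397018), np.float64(0.08543464576652467)]
head (array([ 0.5537, -0.0122,  0.2016]), np.float64(0.0018234296200218725)) [ 0.5527 -0.0118  0.204 ]
head pred [ 0.553  -0.0143]
queen [0.5283 0.119  0.15  ]
knight [0.6777 0.0827 0.12  ]
rook [ 0.41   -0.0028  0.1   ]
```

```bash
cat >> h.py <<'E'
from scipy.spatial.transform import Rotation as Ro
from bench import observe
C=np.array([.560,-.0424,.04]); YAW=1.8164
Rc=Ro.from_euler("z",YAW).as_matrix()
def w(x,y,z): return C+Rc@np.array([x,y,z])
def crown(th,r=0.,x0=.0235):   # nominal crown, cradle frame, tipped by th about the pins
    c,s=np.cos(th),np.sin(th); return np.array([.003+x0*c-.119*s,0,.045+x0*s+.119*c])
def pose(m,psi,d=.076):         # tool pose with point m (world) d ahead of TCP, tilt psi
    R=Ro.from_euler("xyz",[np.pi,0,YAW-np.pi/2])*Ro.from_euler("x",psi); return m-d*R.as_matrix()[:,2],R
def rows(target,N):
    p1,R1=target; o=observe(); p0=np.array(o["position"]); R0=Ro.from_euler("xyz",o["tcp_rot"])
    rv=(R0.inv()*R1).as_rotvec()/N
    A=sum((R0*Ro.from_rotvec(rv*k)).as_matrix() for k in range(N))
    print(N,"cm",np.round(np.linalg.solve(A,p1-p0)*100,2).tolist(),"rad",np.round(rv,4).tolist(),"tgt",np.round(p1,3).tolist(),"t",round(o["time_s"],2))
E
python3 - <<'E'
from h import *
m=w(*crown(1.57))+[0,0,.06]
print(m,pose(m,1.1)[0], pose(w(*crown(0))+[.0,0,.1],0)[0])
rows(pose(m+[0,0,.1],.0),11); rows(pose(m,1.1),24)
E
```

```text
[ 0.5881999  -0.15490074  0.16859476] [ 0.60466833 -0.22059991  0.20306806] [ 0.55355674 -0.01669525  0.38      ]
11 cm [4.64, -3.11, -0.38] rad [-0.0001, 0.0, 0.0044] tgt [0.588, -0.155, 0.345] t 0.2
24 cm [2.12, -0.82, 0.99] rad [0.0458, 0.0011, 0.0018] tgt [0.605, -0.221, 0.203] t 0.2
```

Call:
step_arm(delta_pos=[[2.55,-1.7,-0.21],[2.55,-1.7,-0.21],[2.55,-1.7,-0.21],[2.55,-1.7,-0.21],[2.55,-1.7,-0.21],[2.55,-1.7,-0.21],[2.55,-1.7,-0.21],[2.55,-1.7,-0.21],[2.55,-1.7,-0.21],[2.55,-1.7,-0.21]], angular=[[0,0,0.0024],[0,0,0.0024],[0,0,0.0024],[0,0,0.0024],[0,0,0.0024],[0,0,0.0024],[0,0,0.0024],[0,0,0.0024],[0,0,0.0024],[0,0,0.0024]], claw=0.2)

```text
time_s: 1.03
position: [0.3863, -0.3863, 0.3238]
tcp_rot: [-3.141, 0.0, 0.27]
contact_force: [0.0, -0.3, -0.5]
width: 0.0559
finger_force: 0.0
```

Call:
step_arm(delta_pos=[[2.55,-1.7,-0.21],[2.55,-1.7,-0.21],[2.55,-1.7,-0.21],[2.55,-1.7,-0.21],[2.55,-1.7,-0.21],[2.55,-1.7,-0.21],[2.55,-1.7,-0.21],[2.55,-1.7,-0.21],[2.55,-1.7,-0.21],[2.55,-1.7,-0.21]], angular=[[0,0,0.0024],[0,0,0.0024],[0,0,0.0024],[0,0,0.0024],[0,0,0.0024],[0,0,0.0024],[0,0,0.0024],[0,0,0.0024],[0,0,0.0024],[0,0,0.0024]])

```text
time_s: 1.87
position: [0.5892, -0.1568, 0.3447]
tcp_rot: [-3.141, 0.0, 0.246]
contact_force: [-0.1, 0.7, 0.0]
width: 0.0561
finger_force: 0.0
```

```bash
python3 - <<'E'
from h import *
o=observe();print(o["position"],o["tcp_rot"],o["joint_pos"],o["width"])
m=w(*crown(1.57))+[0,0,.06]
rows(pose(m,1.1),12)
E
```

```text
[ 0.58923442 -0.15679954  0.34473504] [-3.14145115e+00  4.08999988e-04  2.45655478e-01] [ 0.27062988  0.5164356  -0.07631339  1.48388764  0.04143638  1.14327424
 -1.13810794] 0.05609152026372675
12 cm [-0.0, 1.1, 0.81] rad [0.0917, 0.0, -0.0] tgt [0.605, -0.221, 0.203] t 1.87
```

Call:
step_arm(delta_pos=[[0,1.1,0.81],[0,1.1,0.81],[0,1.1,0.81],[0,1.1,0.81],[0,1.1,0.81],[0,1.1,0.81],[0,1.1,0.81],[0,1.1,0.81],[0,1.1,0.81],[0,1.1,0.81],[0,1.1,0.81],[0,1.1,0.81]], angular=[[0.0917,0,0],[0.0917,0,0],[0.0917,0,0],[0.0917,0,0],[0.0917,0,0],[0.0917,0,0],[0.0917,0,0],[0.0917,0,0],[0.0917,0,0],[0.0917,0,0],[0.0917,0,0],[0.0917,0,0]])

```text
time_s: 2.87
position: [0.6043, -0.2224, 0.2021]
tcp_rot: [-2.038, 0.0, 0.244]
contact_force: [0.5, -1.1, -0.3]
width: 0.0559
finger_force: 0.0
```

```bash
python3 - <<'E'
from h import *
o=observe();print(o["position"],o["tcp_rot"],o["joint_pos"],o["width"])
m=w(*crown(1.57))+[0,0,.06]
rows(pose(m,1.1),6); rows(pose(w(*crown(0))+[0,0,.1],0),14)
E
```

```text
[ 0.60433357 -0.22237397  0.20214358] [-2.03792533e+00  2.41441952e-04  2.44185693e-01] [ 0.69514341  1.07871134 -0.34496347  1.13212703 -0.50340147  1.72218918
 -0.79522132] 0.05587025783260593
6 cm [0.01, -0.03, 0.02] rad [-0.0006, -0.0002, -0.0001] tgt [0.605, -0.221, 0.203] t 2.87
14 cm [0.0, -2.07, -0.22] rad [-0.0788, -0.0, -0.0001] tgt [0.554, -0.017, 0.38] t 2.87
```

Call:
step_arm(delta_pos=[[0,-2.07,-0.22],[0,-2.07,-0.22],[0,-2.07,-0.22],[0,-2.07,-0.22],[0,-2.07,-0.22],[0,-2.07,-0.22],[0,-2.07,-0.22]], angular=[[-0.0788,0,0],[-0.0788,0,0],[-0.0788,0,0],[-0.0788,0,0],[-0.0788,0,0],[-0.0788,0,0],[-0.0788,0,0]])

```text
time_s: 3.45
position: [0.5845, -0.1425, 0.3228]
tcp_rot: [-2.597, -0.001, 0.245]
contact_force: [0.3, 0.4, 0.3]
width: 0.0557
finger_force: 0.0
```

Call:
step_arm(delta_pos=[[0,-2.07,-0.22],[0,-2.07,-0.22],[0,-2.07,-0.22],[0,-2.07,-0.22],[0,-2.07,-0.22],[0,-2.07,-0.22],[0,-2.07,-0.22]], angular=[[-0.0788,0,0],[-0.0788,0,0],[-0.0788,0,0],[-0.0788,0,0],[-0.0788,0,0],[-0.0788,0,0],[-0.0788,0,0]])

```text
time_s: 4.03
position: [0.5524, -0.0142, 0.3815]
tcp_rot: [3.135, -0.002, 0.245]
contact_force: [0.5, 0.8, 0.1]
width: 0.0558
finger_force: 0.0
```

```bash
python3 - <<'E'
from h import *
o=observe();print(o["position"],o["tcp_rot"],o["joint_pos"],o["width"])
h=np.array([.5532,-.0121,.204])
rows(pose(h+[0,0,.03],0),8);rows(pose(h,0),10)
import cv2
f=grab_frame("side"); cv2.imwrite("pics/s1.png",cv2.convertScaleAbs(cv2.resize(f["pixels"][100:260,230:430],None,fx=4,fy=3.75 and 4)[:600],alpha=1.5))
E
```

```text
[ 0.5523824  -0.01416864  0.38148009] [ 3.13471342e+00 -2.32122411e-03  2.45320679e-01] [ 0.06683239  0.39397482 -0.12362468  1.58673565  0.05849803  1.16058312
 -1.39605894] 0.055762513951431406
8 cm [0.02, -0.03, 0.89] rad [0.0009, -0.0003, -0.0] tgt [0.553, -0.012, 0.31] t 4.03
10 cm [0.01, -0.02, 1.01] rad [0.0007, -0.0002, -0.0] tgt [0.553, -0.012, 0.28] t 4.03
```

View pics/s1.png

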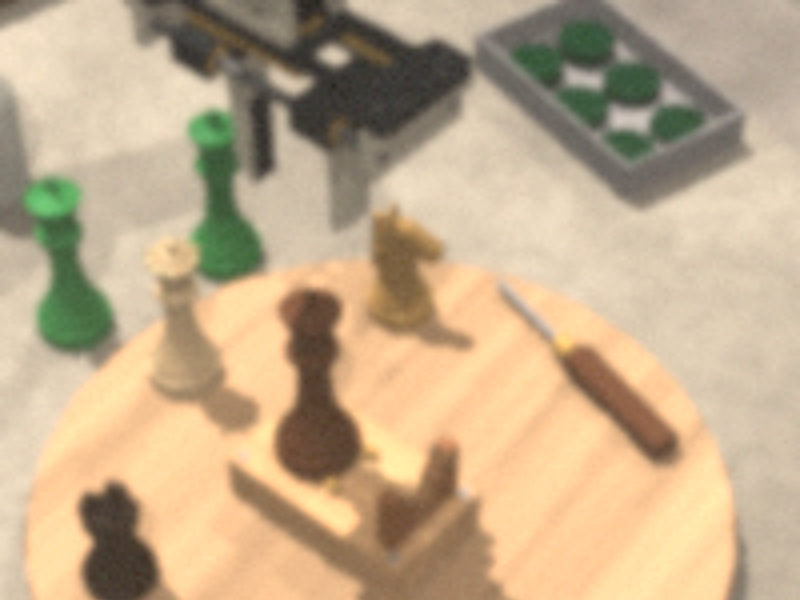

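Fingertips are at (255,175) and (345,220), and their midpoint is directly above the head at (312,310). I'll descend around the head with the fingers wide, then narrow the cage without gripping.

Call:
step_arm(delta_pos=[[0.01,-0.02,1.0],[0.01,-0.02,1.0],[0.01,-0.02,1.0],[0.01,-0.02,1.0],[0.01,-0.02,1.0],[0.01,-0.02,1.0],[0.01,-0.02,1.0],[0.01,-0.02,1.0],[0.01,-0.02,1.0],[0.01,-0.02,1.0]], angular=[[0.0007,0,0],[0.0007,0,0],[0.0007,0,0],[0.0007,0,0],[0.0007,0,0],[0.0007,0,0],[0.0007,0,0],[0.0007,0,0],[0.0007,0,0],[0.0007,0,0]], claw=0.5)

```text
time_s: 4.92
position: [0.5531, -0.0126, 0.2794]
tcp_rot: [-3.137, 0.0, 0.246]
contact_force: [1.1, 0.0, -0.2]
width: 0.0697
finger_force: 0.0
```

```bash
python3 - <<'E'
from h import *
o=observe();print(o["position"],o["tcp_rot"],o["width"],o["contact_force"])
import cv2
f=grab_frame("side"); cv2.imwrite("pics/s2.png",cv2.convertScaleAbs(cv2.resize(f["pixels"][140:240,250:370],None,fx=5,fy=5),alpha=1.6))
h=np.array([.5532,-.0121,.204]);rows(pose(h,0),3)
E
```

```text
[ 0.55310261 -0.01262179  0.2793681 ] [-3.13715778e+00  5.45941018e-05  2.45718239e-01] 0.06965685756802402 [ 1.06073468  0.02295827 -0.23777125]
3 cm [0.04, -0.01, -0.09] rad [-0.0018, 0.0014, 0.0001] tgt [0.553, -0.012, 0.28] t 4.97
```

View pics/s2.png

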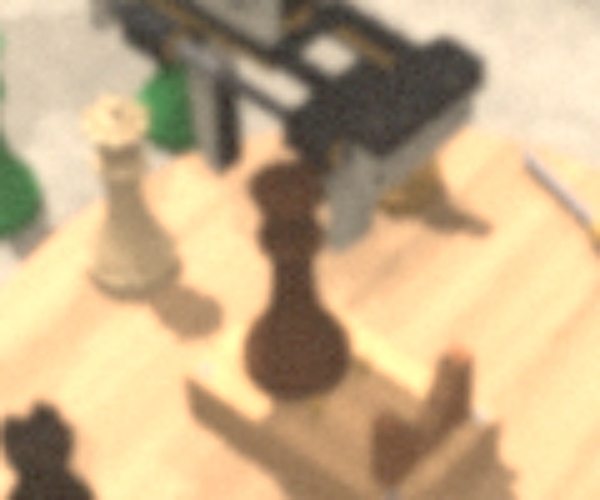

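The head at (285,185) sits between the fingers at (222,165) and (350,245). Now I'll plan the arc.

```bash
python3 - <<'E'
from h import *
def seg(t0,t1,N):
    (p0,R0),(p1,R1)=[pose(w(*crown(t)),.65*t) for t in(t0,t1)]
    rv=(R0.inv()*R1).as_rotvec()/N
    A=sum((R0*Ro.from_rotvec(rv*k)).as_matrix() for k in range(N))
    print(round(t0,2),round(t1,2),N,np.round(np.linalg.solve(A,p1-p0)*100,3).tolist(),np.round(rv,4).tolist(),np.round(p1,4).tolist(),[round(v,3) for v in R1.as_euler("xyz")])
T=np.linspace(0,1.6,9)
for a,b in zip(T,T[1:]): seg(a,b,8)
E
```

```text
0.0 0.2 8 [0.0, 0.423, -0.045] [0.0162, 0.0, 0.0] [0.5618, -0.0496, 0.2817] [np.float64(-3.012), np.float64(0.0), np.float64(0.246)]
0.2 0.4 8 [0.0, 0.425, -0.024] [0.0162, -0.0, 0.0] [0.57, -0.0824, 0.2772] [np.float64(-2.882), np.float64(-0.0), np.float64(0.246)]
0.4 0.6 8 [-0.0, 0.426, -0.003] [0.0163, 0.0, -0.0] [0.5779, -0.1139, 0.2668] [np.float64(-2.752), np.float64(0.0), np.float64(0.246)]
0.6 0.8 8 [-0.0, 0.426, 0.019] [0.0163, -0.0, -0.0] [0.5852, -0.143, 0.2507] [np.float64(-2.622), np.float64(-0.0), np.float64(0.246)]
0.8 1.0 8 [-0.0, 0.424, 0.04] [0.0162, 0.0, 0.0] [0.5917, -0.1689, 0.2296] [np.float64(-2.492), np.float64(0.0), np.float64(0.246)]
1.0 1.2 8 [0.0, 0.421, 0.061] [0.0163, 0.0, -0.0] [0.5972, -0.1907, 0.2041] [np.float64(-2.362), np.float64(0.0), np.float64(0.246)]
1.2 1.4 8 [0.0, 0.416, 0.081] [0.0162, 0.0, 0.0] [0.6014, -0.2076, 0.175] [np.float64(-2.232), np.float64(0.0), np.float64(0.246)]
1.4 1.6 8 [-0.0, 0.409, 0.102] [0.0162, -0.0, -0.0] [0.6043, -0.2191, 0.1435] [np.float64(-2.102), np.float64(0.0), np.float64(0.246)]
```

Call:
step_arm(delta_pos=[[0,0,0],[0,0,0],[0,0,0],[0,0,0]], angular=[[0,0,0],[0,0,0],[0,0,0],[0,0,0]], claw=0.2)

```text
time_s: 5.3
position: [0.5535, -0.0125, 0.2811]
tcp_rot: [-3.138, -0.002, 0.246]
contact_force: [-0.2, 0.5, 0.2]
width: 0.0559
finger_force: 0.0
```

Call:
step_arm(delta_pos=[[0,0.42,-0.02],[0,0.42,-0.03],[0,0.42,-0.04],[0,0.42,-0.04],[0,0.42,-0.04],[0,0.42,-0.04],[0,0.42,-0.04],[0,0.42,-0.04],[0,0.42,-0.04]], angular=[[0,0,0],[0.0155,0,0],[0.0155,0,0],[0.0155,0,0],[0.0155,0,0],[0.0155,0,0],[0.0155,0,0],[0.0155,0,0],[0.0155,0,0]])

```text
time_s: 6.05
position: [0.5624, -0.05, 0.2817]
tcp_rot: [-3.012, -0.0, 0.246]
contact_force: [-0.7, 0.7, 0.7]
width: 0.0561
finger_force: 0.3
```

```bash
python3 - <<'E'
from h import *
import cv2
rows(pose(w(*crown(.4)),.26),8)
f=grab_frame("side"); cv2.imwrite("pics/s3.png",cv2.convertScaleAbs(cv2.resize(f["pixels"][140:240,250:370],None,fx=5,fy=5),alpha=1.6))
E
```

```text
8 cm [-0.01, 0.42, -0.02] rad [0.0163, -0.0, -0.0] tgt [0.57, -0.082, 0.277] t 6.05
```

View pics/s3.png

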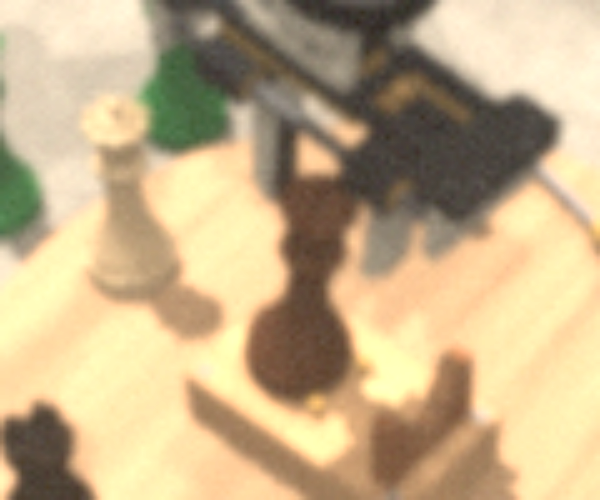

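The king is tipping: its head has moved to (318,200), its foot is still at the pins, and the rear finger is in contact.

Call:
step_arm(delta_pos=[[0,0.42,-0.02],[0,0.42,-0.02],[0,0.42,-0.02],[0,0.42,-0.02],[0,0.42,-0.02],[0,0.42,-0.02],[0,0.42,-0.02],[0,0.42,-0.02]], angular=[[0.0163,0,0],[0.0163,0,0],[0.0163,0,0],[0.0163,0,0],[0.0163,0,0],[0.0163,0,0],[0.0163,0,0],[0.0163,0,0]])

```text
time_s: 6.77
position: [0.5705, -0.0822, 0.277]
tcp_rot: [-2.881, -0.0, 0.246]
contact_force: [0.2, -0.6, 0.4]
width: 0.0555
finger_force: 0.1
```

Call:
step_arm(delta_pos=[[0,0.21,0],[0,0.21,0],[0,0.21,0],[0,0.21,0],[0,0.21,0],[0,0.21,0],[0,0.21,0],[0,0.21,0]], angular=[[0.008,0,0],[0.008,0,0],[0.008,0,0],[0.008,0,0],[0.008,0,0],[0.008,0,0],[0.008,0,0],[0.008,0,0]])

```text
time_s: 7.43
position: [0.5744, -0.0973, 0.2723]
tcp_rot: [-2.818, 0.0, 0.246]
contact_force: [0.3, -0.3, -0.2]
width: 0.0554
finger_force: 0.1
```

```bash
python3 - <<'E'
from h import *
rows(pose(w(*crown(.6)),.39),8)
rows(pose(w(*crown(.8)),.52),14)
E
```

```text
8 cm [-0.01, 0.22, -0.01] rad [0.0083, 0.0, 0.0001] tgt [0.578, -0.114, 0.267] t 7.43
14 cm [-0.0, 0.37, 0.01] rad [0.014, 0.0, 0.0] tgt [0.585, -0.143, 0.251] t 7.43
```

Call:
step_arm(delta_pos=[[0,0.22,0],[0,0.22,0],[0,0.22,0],[0,0.22,0],[0,0.22,0],[0,0.22,0],[0,0.22,0],[0,0.22,0]], angular=[[0.0083,0,0],[0.0083,0,0],[0.0083,0,0],[0.0083,0,0],[0.0083,0,0],[0.0083,0,0],[0.0083,0,0],[0.0083,0,0]])

```text
time_s: 8.1
position: [0.5784, -0.1135, 0.2662]
tcp_rot: [-2.752, -0.0, 0.246]
contact_force: [-0.1, 0.5, 0.3]
width: 0.0559
finger_force: 0.0
```

Call:
step_arm(delta_pos=[[0,0.35,0.015],[0,0.35,0.015],[0,0.35,0.015],[0,0.35,0.015],[0,0.35,0.015],[0,0.35,0.015],[0,0.35,0.015],[0,0.35,0.015],[0,0.35,0.015],[0,0.35,0.015]], angular=[[0.013,0,0],[0.013,0,0],[0.013,0,0],[0.013,0,0],[0.013,0,0],[0.013,0,0],[0.013,0,0],[0.013,0,0],[0.013,0,0],[0.013,0,0]])

```text
time_s: 8.93
position: [0.5859, -0.1437, 0.2496]
tcp_rot: [-2.621, 0.0, 0.246]
contact_force: [0.2, -1.2, -0.6]
width: 0.0558
finger_force: 0.1
```

```bash
python3 - <<'E'
from h import *
import cv2
rows(pose(w(*crown(.8)),.52),3)
rows(pose(w(*crown(1.)),.65),10)
f=grab_frame("side"); cv2.imwrite("pics/s4.png",cv2.convertScaleAbs(cv2.resize(f["pixels"][140:240,250:370],None,fx=5,fy=5),alpha=1.6))
E
```

```text
3 cm [-0.02, -0.04, -0.02] rad [-0.0001, 0.0, 0.0] tgt [0.585, -0.143, 0.251] t 8.93
10 cm [-0.01, 0.33, 0.03] rad [0.013, 0.0, 0.0] tgt [0.592, -0.169, 0.23] t 8.93
```

View pics/s4.png

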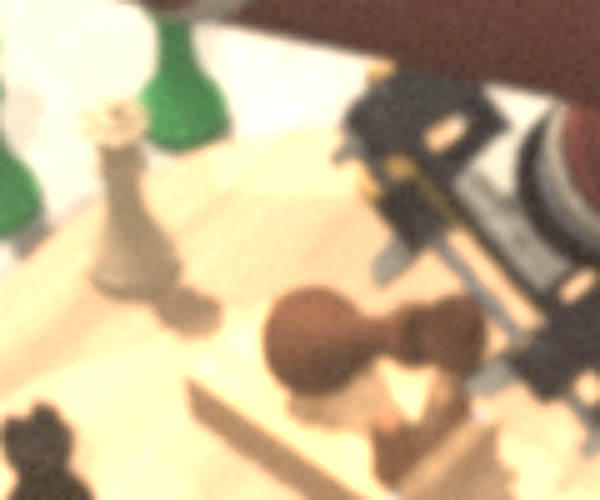

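The king is about 0.85 rad over. Its head at (455,325) rests on the front finger at (490,380) and its foot is still on the pins. I'll keep lowering it.

Call:
step_arm(delta_pos=[[0,0.33,0.035],[0,0.33,0.035],[0,0.33,0.035],[0,0.33,0.035],[0,0.33,0.035],[0,0.33,0.035],[0,0.33,0.035],[0,0.33,0.035],[0,0.33,0.035],[0,0.33,0.035]], angular=[[0.013,0,0],[0.013,0,0],[0.013,0,0],[0.013,0,0],[0.013,0,0],[0.013,0,0],[0.013,0,0],[0.013,0,0],[0.013,0,0],[0.013,0,0]])

```text
time_s: 9.82
position: [0.5922, -0.1685, 0.2286]
tcp_rot: [-2.491, 0.0, 0.246]
contact_force: [1.1, -0.1, -0.7]
width: 0.0556
finger_force: 0.2
```

Call:
step_arm(delta_pos=[[0,0.34,0.05],[0,0.34,0.05],[0,0.34,0.05],[0,0.34,0.05],[0,0.34,0.05],[0,0.34,0.05],[0,0.34,0.05],[0,0.34,0.05],[0,0.34,0.05],[0,0.34,0.05]], angular=[[0.013,0,0],[0.013,0,0],[0.013,0,0],[0.013,0,0],[0.013,0,0],[0.013,0,0],[0.013,0,0],[0.013,0,0],[0.013,0,0],[0.013,0,0]])

```text
time_s: 10.65
position: [0.5977, -0.1903, 0.2027]
tcp_rot: [-2.361, -0.0, 0.246]
contact_force: [-0.4, 0.5, -0.9]
width: 0.0558
finger_force: 0.3
```

```bash
python3 - <<'E'
from h import *
import cv2
rows(pose(w(*crown(1.4)),.91),10)
f=grab_frame("side"); cv2.imwrite("pics/s5.png",cv2.convertScaleAbs(cv2.resize(f["pixels"][160:260,270:390],None,fx=5,fy=5),alpha=1.6))
E
```

```text
10 cm [-0.01, 0.32, 0.05] rad [0.013, 0.0, 0.0] tgt [0.601, -0.208, 0.175] t 10.65
```

View pics/s5.png

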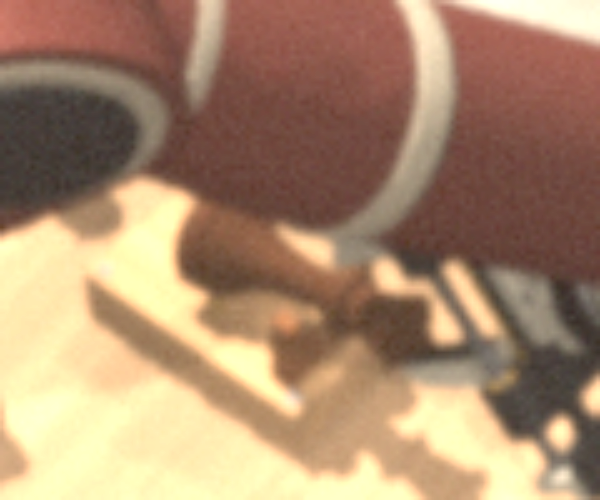

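The king is about 1.25 rad over. Its neck at (330,290) is above the vee and its head at (395,325) is on the finger. I'll continue to the saddle.

Call:
step_arm(delta_pos=[[0,0.32,0.06],[0,0.32,0.06],[0,0.32,0.06],[0,0.32,0.06],[0,0.32,0.06],[0,0.32,0.06],[0,0.32,0.06],[0,0.32,0.06],[0,0.32,0.06],[0,0.32,0.06]], angular=[[0.013,0,0],[0.013,0,0],[0.013,0,0],[0.013,0,0],[0.013,0,0],[0.013,0,0],[0.013,0,0],[0.013,0,0],[0.013,0,0],[0.013,0,0]])

```text
time_s: 11.53
position: [0.6018, -0.2067, 0.1749]
tcp_rot: [-2.231, -0.0, 0.246]
contact_force: [0.9, 0.1, -1.2]
width: 0.0552
finger_force: 0.2
```

Call:
step_arm(delta_pos=[[0,0.32,0.08],[0,0.32,0.08],[0,0.32,0.08],[0,0.32,0.08],[0,0.32,0.08],[0,0.32,0.08]], angular=[[0.013,0,0],[0.013,0,0],[0.013,0,0],[0.013,0,0],[0.013,0,0],[0.013,0,0]])

```text
time_s: 12.03
position: [0.6036, -0.2138, 0.1566]
tcp_rot: [-2.153, -0.0, 0.246]
contact_force: [0.1, -1.0, 0.5]
width: 0.0557
finger_force: 0.0
```

```bash
python3 - <<'E'
from h import *
import cv2
print(observe()["joint_pos"])
rows(pose(w(*crown(1.62)),1.05),8)
f=grab_frame("side"); a=f["pixels"][160:260,270:370]; g=grab_frame("top")["pixels"][170:250,280:380]
a=cv2.resize(a,None,fx=4,fy=4);g=cv2.copyMakeBorder(cv2.resize(g,None,fx=4,fy=4),0,80,0,0,cv2.BORDER_CONSTANT)
cv2.imwrite("pics/s6.png",cv2.convertScaleAbs(np.hstack([a,g]),alpha=1.6))
E
```

```text
[ 0.69863276  1.0893928  -0.38710349  1.1968368  -0.39801874  1.56068459
 -0.78722417]
8 cm [-0.01, 0.21, 0.04] rad [0.0077, 0.0, 0.0] tgt [0.604, -0.22, 0.14] t 12.03
```

View pics/s6.png

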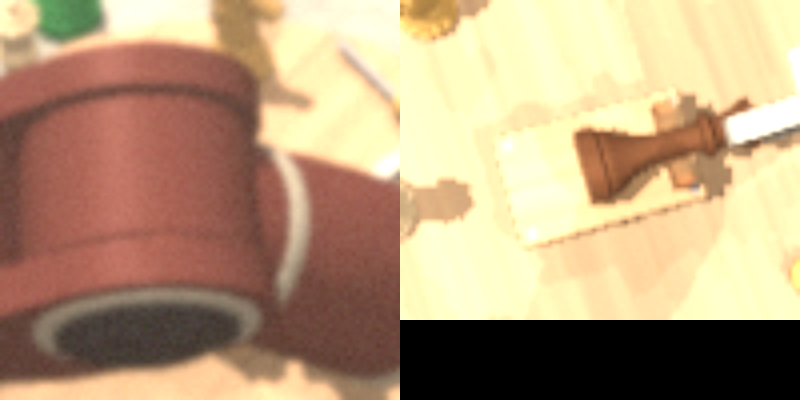

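The top view shows the king lying along the block with its neck at (685,140) in the vee, and the finger force is zero. I'll open the cage and draw back along the fingers.

Call:
step_arm(delta_pos=[[0,0.1,0],[0,0.1,0],[0,0.1,0],[0,0,0],[0,0,0],[0,0,0]], angular=[[0,0,0],[0,0,0],[0,0,0],[0,0,0],[0,0,0],[0,0,0]], claw=0.6)

```text
time_s: 12.63
position: [0.604, -0.2153, 0.1546]
tcp_rot: [-2.155, -0.0, 0.246]
contact_force: [1.3, -0.6, -0.1]
width: 0.0744
finger_force: 0.0
```

Call:
step_arm(delta_pos=[[0,0,-0.5],[0,0,-1],[0,0,-1],[0,0,-1.2],[0,0,-1.5],[0,0,-1.5],[0,0,-1.5],[0,0,-1.5],[0,0,-1.5],[0,0,-1.5]], angular=[[0,0,0],[0,0,0],[0,0,0],[0,0,0],[0,0,0],[0,0,0],[0,0,0],[0,0,0],[0,0,0],[0,0,0]])

```text
time_s: 13.47
position: [0.6298, -0.319, 0.2252]
tcp_rot: [-2.155, -0.0, 0.246]
contact_force: [-0.4, 0.3, -0.2]
width: 0.0745
finger_force: 0.0
```

```bash
python3 - <<'E'
from h import *
import cv2
o=observe();print(o["contact_force"],o["width"])
f=grab_frame("side"); a=f["pixels"][160:260,270:370]; g=grab_frame("top")["pixels"][170:250,280:380]
a=cv2.resize(a,None,fx=4,fy=4);g=cv2.copyMakeBorder(cv2.resize(g,None,fx=4,fy=4),0,80,0,0,cv2.BORDER_CONSTANT)
cv2.imwrite("pics/s7.png",cv2.convertScaleAbs(np.hstack([a,g]),alpha=1.6))
E
```

```text
[-0.39770503  0.27197322 -0.17438064] 0.0745236622651913
```

View pics/s7.png

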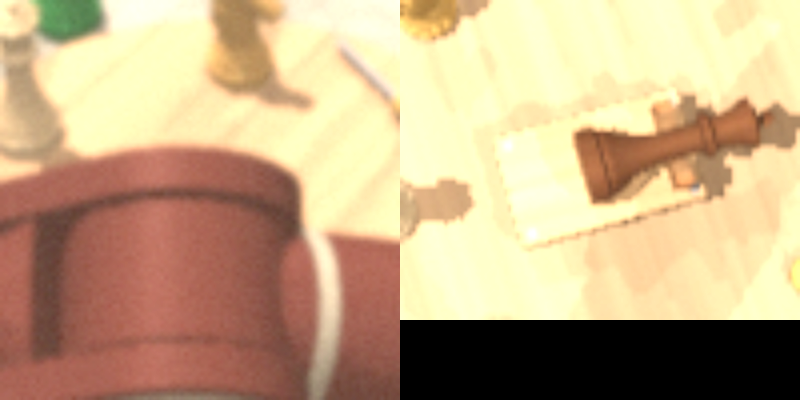

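The hand is clear and the king lies in the saddle, foot face at about (585,168) and collar at (708,133). I'll check the neck position and hand in if it is good.

```bash
python3 - <<'E'
from h import *
from bench import manip
T=grab_frame("top"); t=lambda x,y:(280+(x-400)/4-.4,170+y/4-.4)
q=[Rc.T@(onz(T,t(*p),.109)-C) for p in[(585,168),(708,133)]]
u=(q[1]-q[0])/np.linalg.norm(q[1]-q[0]); print(np.round(q,4),"neck",np.round(q[0]+.07*u,4),np.round(q[1]-.0235*u,4))
n=q[1]-.0235*u
if -.066<n[0]<-.042 and abs(n[1])<.008: print(manip.sign_off())
E
```

```text
[[ 0.0136 -0.0003  0.069 ]
 [-0.0792 -0.0028  0.069 ]] neck [-0.0564 -0.0022  0.069 ] [-0.0557 -0.0022  0.069 ]
the job is handed in; nothing more can be done
None
```

The king lies on its side with its neck in the saddle (about 2 mm from the saddle point by the top camera); it was eased down without gripping, the hand is clear, and the job is handed in, though no verdict came back.

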